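Fork into the snap-lid presentation case

ROBOT

A 6-joint arm with a two-finger parallel gripper is mounted at the origin on a cart in front of the work surface, level with it; the furniture and walls round the work are solid. World frame = base frame: x ahead of the robot, y to its left, z up, the work surface at z = 0. Lengths are in m, angles in rad, forces in N, time in s.
With the tool pointing down it reaches from about 0.35 to 0.85 m from the base axis. Payload 8.1 kg.
Tool frame: the origin (TCP) lies between the finger pads; the fingertips stand 14 mm ahead of it and the grasp point (between the pads) lies 5 mm behind it (robot.tip_reach is the z of the fingertips in the tool frame, in m); z points along the fingers, y is the line along which they close (so a half turn about z gives the same grasp; the last joint's range is limited). The gripper opens to 93 mm and grips with 3 to 60 N. Pads are 15 mm wide; open, the fingers measure 128 mm over their backs; the gripper's body (75 mm by 188 mm) begins 65 mm behind the grasp point.
Start: joints at [1.184, 0.13, 1.488, -0, 1.523, -0.085], TCP at [0.178, 0.573, 0.233] pointing down, gripper open.
Joint ranges: [-2.96, 2.96], [-0.89, 2.26], [0.02, 2.5], [-1.34, 4.48], [0, 2.73], [-2.66, 2.66]. Speed limits (rad/s): [2.39, 2.39, 2.79, 3.14, 3.14, 3.14].

INTERFACE

Orientations are given as a rotation vector (axis times angle).
In Python, from plant import robot gives the robot as it stands. The module is installed in compiled form; this text tells all that it offers.
- The arm moves only by the shell command python3 -m handwheel 'ROWS' [FORCE]. ROWS is JSON, a list of rows, each a list of 7 numbers: the closure, from -1 (fully open) to 1 (shut), then the shift along the tool's x, y, z each as a share of 100 cm, from -1 to 1, then the turn, a rotation vector about the tool's x, y, z each as a share of 180 degrees, from -1 to 1. In form: [[grip, tx, ty, tz, rx, ry, rz], ...]. A call has 1 to 20 rows; each row is the pose to reach, as a shift and turn from the pose commanded when the call began, along the tool's axes at that moment, turning the shorter way round; what a row does not reach only later rows make up. A row lasts 1/8 s, in which the tool goes at most 62.5 mm and 10.7 degrees, less where a joint would pass 70% of its speed; a pose out of reach is approached as far as the arm can. A call with a number of a shift or a turn outside -1 to 1 is refused whole. A call with a gripper value outside its range is refused whole. The fingers move at their own pace and stop on an object; FORCE is the grip in N (left out, the last holds). Time passes only in rows, so rows that repeat a pose let the fingers close. It gives the time, the measured TCP pose, the force, the opening and the grip force at its end, in the units of the state.
- robot.read_state(): the state, without advancing time (a new reading comes with each control period).
- robot.read_camera(name): name is "scene" or "side" or "wrist"; returns a dict with "frame" (400x640x3 uint8, red, green, blue), "fx", "fy", "cx", "cy" (pixels), "k1" (the pictures are not rectified: a ray, as slopes to the right and down, at radius r is drawn at 1 + k1 r^2 times it, then the intrinsics apply), "rvec" (rotation vector, rad) and "tvec" (3), from world to camera coordinates, as OpenCV has them; the wrist camera has in their place "T_tool_cam" (4x4, takes a point from camera to tool coordinates, whose origin is the TCP and whose axes are the flange's). Camera axes: x right, y down, z forward; pixel columns grow to the right and rows downward; lengths in m; the calibration is good to about 2 mm. A picture is of the moment at which its call begins: read the wrist's pose just before it. There is no depth.
- robot.close_job(): hands the job in; it is judged then, once.
Trained networks look in a picture, given as the dict that the camera call returned (one of the last four; its "shot" number tells which), for a name from the list of things; names that differ only in an ending like _2 or _b are one class to them, and where a whole thing is asked for, a point or a joint stands for the part that bears it (a point fixed in the world has none). Each returns a list of dicts, best first, with "conf" (0 to 1); they miss things now and then, are a little off and sometimes report something else, mostly with a low value. They report only what shows in the picture. A call takes as long as a camera call.
- robot.regions_of(picture, name): "mask" (400x640 bool, what is visible of it) and "rect" ([left, top, right, bottom] in pixels, round what is visible of it).
The state is a dict: "t": time; "q": joint angles; "dq": joint speeds; "joint_torque": joint torques, N m; "tool_pos": TCP position; "orientation": TCP orientation; "force": force on the tool from outside, world axes, zero at the start; "wrist_torque": the same for the moment, N m; "opening": finger opening in m; "gripper_force": force on a finger pad.
Only numpy, scipy, OpenCV 4.12 (cv2) and the standard library are available. Lean on these libraries where they do the work, as an engineer would, in place of code of your own. Each camera call takes 0.05 s, during which the arm holds its last target. There are 200 camera calls.

TASK

The cake fork in the pale embossed beaker is sold: press the thumb latch of the wooden presentation case so that its sprung lid pops wide open, lift the fork out of the beaker by its handle, lay it flat on the counter and let go of it, then take it again across its middle and lay it flat inside the case. Swing the lid down against its spring and press it until it snaps shut and stays shut with the fork inside. Work gently: never lean hard on the case (keep well below 45 N), leave the beaker and the glass standing, and do not shift the glass or the ring box.

Things in the scene. Friction and masses are not known exactly. Their poses are not given: they have to be found in the camera images.
- case: Dark wooden presentation case, fixed, 78 (x) by 190 (y) mm, 43 mm high when shut. Origin: centre of its underside; -x is the front with the brass latch (reaching out to 92 mm), roughly towards the robot; +x the hinge side. Tray: blue velvet floor 10 mm above the counter, 72 x 184 mm inside; walls 3 mm thick end 21 mm above the counter.
- case_bed (a point): Centre of the velvet floor of the case, on its surface, 10 mm above the counter. The fork's middle shall lie here, its length along the case's y, either way round; up to 20 mm off along y is good enough, and it must be between the walls.
- thumb_pad (a point): Top of the ribbed brass thumb pad (30 mm in the case's x, 36 in y), 79 mm in front of the case's origin, 26 mm above the counter. Pushed straight down it rocks; 9 to 11 mm down, at 3 to 5 N, it frees the lid; hard stop at 14 mm; springs back. The 40 mm high brass hook behind it (40 to 53 mm before the origin) tips forward to 60 mm: press here or up to 5 mm further forward.
- latch (a joint): Angle of the thumb latch, rad: 0 at rest, 0.42 fully pressed; the lid is let go at about 0.25 to 0.30.
- lid (a joint): Lid angle, rad: 0 shut, 2.1 wide open (leaning back 120 degrees). Once freed a spring opens it in about 1 s (0.13 N m when shut, 0.03 when open) and reopens it unless it is pushed down until the hook snaps over its catch bar: resistance begins at 0.12 rad and takes 10 to 14 N, pressing 60 mm from the hinge. Snapped shut it reads under 0.02.
- lid_hinge (a point): Middle of the lid's hinge line, which runs along the case's y, 39 mm behind (+x) the case's origin and 21 mm above the counter.
- lid_top (a point): Place to press: on the lid's outer face, mid-length, 60 mm from the hinge towards the front edge and 22 mm above the hinge line when shut; moves with the lid. Lid: 78 mm hinge to front edge, 190 long, 22 thick. Wide open, its free edge is 77 to 88 mm above the counter, its outer face looks back and down, and its rearmost edge is 58 mm behind the hinge line.
- cake_fork: Cake fork, light blue handle, 153 x 22 x 13 mm, handle 12 to 18 mm wide, 30 to 55 g. Origin on its underside at mid-length; x along it (tines end +77 mm, handle end -77), y across its width, z its upper side. It starts in the beaker, tines down, 27 degrees from upright, handle leaning roughly to the robot, its end 60 mm above the rim; its width is level: pinch that from above.
- fork_mid (a point): Middle of the fork, 6 mm above its origin along its z; near its centre of mass.
- beaker: Pale grey embossed pewter beaker, 56 mm across, 78 mm high, 0.25 kg, loose, in which the fork stands. Origin: centre of its underside. The counter between it and the case (around x 0.43, y -0.09, world) is always free for laying the fork down.
- glass: Clear cut glass, 58 mm across, 88 mm high, empty, loose; not to be disturbed. Origin: centre of its underside. The beaker and the glass may have changed places.
- ring_box: Dark blue velvet ring box, 50 x 50 x 42 mm, loose, not to be disturbed. Origin: centre of its underside.

How it is judged:
On the way, in this order (a step that is already met when the one before it is completed fails the run):
1. the lid has popped wide open (value of joint lid above 1.9 rad), for 0.2 s.
2. the fork lies flat on the counter, let go (height (world z) of fork_mid below 0.0145 m and angle between cake_fork's own x axis and vertical between 1.4 and 1.74 rad and contact force between the fingers and cake_fork below 0.1 N and linear speed of cake_fork below 0.03 m/s), for 0.2 s.
3. the fork lies flat in the case, let go (x of fork_mid in the frame of case between -0.034 and 0.034 m and y of fork_mid in the frame of case between -0.02 and 0.02 m and z of fork_mid in the frame of case between 0.008 and 0.026 m and contact force between the fingers and cake_fork below 0.1 N and linear speed of cake_fork below 0.03 m/s and angle between cake_fork's own x axis and vertical between 1.4 and 1.74 rad), for 0.2 s.
At the end, for the whole second after the job is handed in: The lid stays snapped shut (below 0.04 rad, latch below 0.1 rad) with the fork at rest and flat (0.17 rad) inside the case, its middle within 34 mm across and 20 mm along of the case's centre and 8 to 26 mm up; beaker and glass upright (0.15 rad) (all of step 3 and value of joint lid below 0.04 rad and value of joint latch below 0.1 rad and velocity of joint lid below 0.05 rad/s and angle between each of beaker, glass's own z axis and vertical below 0.15 rad); the robot touches nothing.
It fails at once if the robot pushes on the case with more than 45 N (contact force between any of the arm, the fingers and case above 45 N).
It fails at once if the beaker or the glass is tipped over (0.6 rad) (angle between any of beaker, glass's own z axis and vertical above 0.6 rad).
It fails at once if the glass or the ring box is shifted by more than 40 mm (distance of any of glass, ring_box from where it was at the start of the episode above 0.04 m).
It also fails if it takes over 72 s, if anything falls off the work surface, if the arm or the gripper's body presses on something with over 40 N, if the wrist force passes 120 N, or if a joint passes its speed limit or range.

## Working session

There is one attempt and no reset: what is moved stays moved. The work goes in short steps, Python scripts to look and compute and a shell command to move; the robot and the scene stay as the last step left them, time stands still between calls to the robot, and variables do not carry over. Pictures are saved under pics/ and viewed, at most 10 in all, crops included, and the job is handed in when it is done.

```bash
mkdir -p pics; cat > h.py <<'E'
import numpy as np, cv2
from plant import robot
from scipy.spatial.transform import Rotation as R
def cam(p,st=None):
    K=np.array([[p['fx'],0,p['cx']],[0,p['fy'],p['cy']],[0,0,1.]]);d=np.array([p['k1'],0,0,0.])
    if 'rvec' in p:
        Rm=R.from_rotvec(np.ravel(p['rvec'])).as_matrix();t=np.ravel(p['tvec'])
    else:
        T=np.eye(4);T[:3,:3]=R.from_rotvec(st['orientation']).as_matrix();T[:3,3]=st['tool_pos']
        W=np.linalg.inv(T@p['T_tool_cam']);Rm=W[:3,:3];t=W[:3,3]
    return K,d,Rm,t
def ray(c,uv):
    K,d,Rm,t=c
    n=cv2.undistortPoints(np.array([[uv]],float),K,d)[0,0]
    return -Rm.T@t, Rm.T@np.array([n[0],n[1],1])
def onz(c,uv,z):
    o,v=ray(c,uv);return o+v*(z-o[2])/v[2]
def proj(c,X):
    K,d,Rm,t=c
    return cv2.projectPoints(np.atleast_2d(np.array(X,float)),cv2.Rodrigues(Rm)[0],t,K,d)[0][:,0]
def shot(name):
    s=robot.read_state();p=robot.read_camera(name);return p,cam(p,s)
def save(p,n): cv2.imwrite('pics/'+n,p['frame'][:,:,::-1])
E
python3 - <<'E'
from h import *
s=robot.read_state();print({k:np.round(v,3) for k,v in s.items()},robot.tip_reach)
for n in ['scene','side']:
    p,c=shot(n);save(p,n+'0.png');o,_=ray(c,(320,200));print(n,o)
    for k in ['case','thumb_pad','beaker','glass','ring_box','cake_fork','lid']:
        for r in robot.regions_of(p,k)[:2]: print(k,round(r['conf'],2),r['rect'],r['mask'].sum(), np.round(onz(c,((r['rect'][0]+r['rect'][2])/2,r['rect'][3]),0),3))
E
```

```text
{'t': np.float64(0.0), 'q': array([ 1.184,  0.131,  1.489, -0.   ,  1.523, -0.085]), 'dq': array([ 0.001,  0.   ,  0.001, -0.001, -0.   , -0.002]), 'joint_torque': array([ 1.0000e-03, -5.5984e+01, -4.9176e+01,  7.7000e-02,  3.6000e-02,
       -0.0000e+00]), 'tool_pos': array([0.178, 0.572, 0.232]), 'orientation': array([-4.720e-01, -3.105e+00,  3.000e-03]), 'force': array([ 0.115, -0.634, -0.029]), 'wrist_torque': array([ 0.031, -0.052,  0.023]), 'gripper_force': np.float64(0.0), 'opening': np.float64(0.093)} 0.014
scene [ 0.05545329 -0.68640795  1.0602368 ]
case 0.85 [276.9, 161.8, 324.8, 210.9] 1372 [0.45  0.081 0.   ]
thumb_pad 0.6 [274.5, 182.6, 291.4, 193.7] 133 [0.433 0.175 0.   ]
beaker 0.62 [374.1, 227.3, 396.2, 260.5] 470 [ 0.578 -0.206  0.   ]
glass 0.84 [354.2, 264.2, 373.5, 297.8] 602 [ 0.455 -0.276  0.   ]
ring_box 0.72 [252.3, 151.8, 271.6, 173.6] 278 [0.411 0.294 0.   ]
lid 0.56 [281.8, 153.2, 320.5, 208.2] 1155 [0.456 0.09  0.   ]
side [ 0.07173123 -0.93161069  0.86118342]
case 0.94 [264.9, 175.8, 317.8, 227.5] 1637 [0.453 0.077 0.   ]
thumb_pad 0.65 [264.4, 196.6, 281.2, 203.6] 119 [0.443 0.201 0.   ]
beaker 0.62 [373.2, 242.1, 395.2, 279.8] 735 [ 0.586 -0.198  0.   ]
glass 0.89 [339.2, 273.6, 367.2, 317.4] 996 [ 0.463 -0.274  0.   ]
glass 0.4 [265.3, 196.3, 279.5, 204.3] 134 [0.441 0.198 0.   ]
ring_box 0.55 [243.2, 165.8, 264.5, 189.1] 349 [0.416 0.293 0.   ]
lid 0.81 [278.3, 174.9, 315.1, 225.2] 1289 [0.47  0.081 0.   ]
lid 0.34 [263.4, 176.2, 317.0, 225.6] 1637 [0.453 0.086 0.   ]
```

```bash
python3 -c "
import cv2,numpy as np
a=cv2.imread('pics/scene0.png');b=cv2.imread('pics/side0.png')
print(a.shape)"
```

```text
(400, 640, 3)
```

View pics/scene0.png

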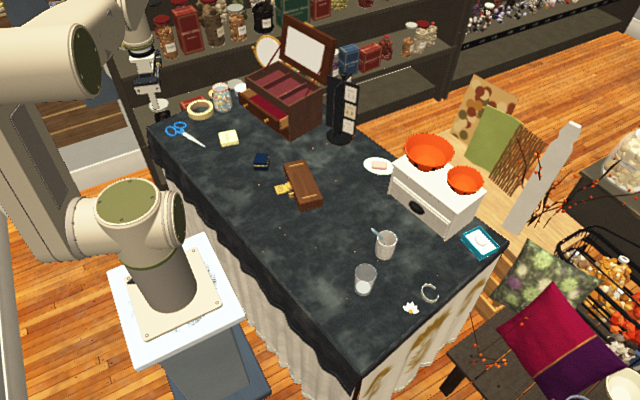

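View pics/side0.png

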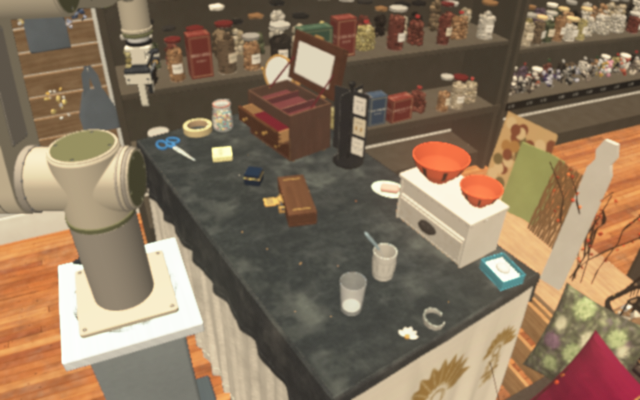

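The scene view shows the case at about (300,185) with its brass latch at (282,188), the ring box at (261,161), the beaker with the fork at (385,244) and the glass at (365,280). The detections agree with this. Next I'll move so the wrist camera looks at the case.

```bash
cat >> h.py <<'E'
def rel(pos,Rt,s=None):
    s=s or robot.read_state();R0=R.from_rotvec(s['orientation'])
    d=R0.inv().apply(np.array(pos)-s['tool_pos']);r=(R0.inv()*Rt).as_rotvec()/np.pi
    print('shift',np.round(d,4),'turn',np.round(r,4))
def down(yaw,tilt=0):  # tool x at world angle yaw, z down, then rotation by tilt about tool y
    x=np.array([np.cos(yaw),np.sin(yaw),0]);z=np.array([0,0,-1.]);y=np.cross(z,x)
    return R.from_matrix(np.c_[x,y,z])*R.from_euler('y',tilt)
E
python3 - <<'E'
from h import *
p,c=shot('wrist');print(np.round(p['T_tool_cam'],3))
for n in ['scene','side']:
    p,c=shot(n)
    m=robot.regions_of(p,'lid')[0]['mask'].astype(np.uint8)
    pts=np.argwhere(m)[:,::-1].astype(np.float32)
    w=np.array([onz(c,q,.035)[:2] for q in pts],np.float32);(ce,sz,an)=cv2.minAreaRect(w);print(ce,sz,an)
s=robot.read_state();Rr=R.from_rotvec(s['orientation']).as_matrix();print(np.round(Rr,3))
rel([.42,.12,.36],down(np.pi),s)
E
```

```text
[[-0.001 -0.97  -0.244  0.069]
 [ 1.    -0.    -0.001 -0.   ]
 [ 0.001 -0.244  0.97  -0.152]
 [ 0.     0.     0.     1.   ]]
(0.4979248046875, 0.1644188016653061) (0.20706738531589508, 0.08455201983451843) 79.03137969970703
(0.5004056692123413, 0.16275203227996826) (0.21667510271072388, 0.08090285211801529) 80.09697723388672
[[-0.955  0.297  0.   ]
 [ 0.297  0.955  0.   ]
 [ 0.     0.    -1.   ]]
shift [-0.3654 -0.3606 -0.1274] turn [ 0.      0.     -0.0961]
```

```bash
python3 -m handwheel '[[1,-0.03,-0.03,-0.05,0,0,0],[1,-0.36,-0.32,-0.128,0,0,-0.096],[1,-0.36,-0.32,-0.128,0,0,-0.096],[1,-0.36,-0.32,-0.128,0,0,-0.096],[1,-0.36,-0.32,-0.128,0,0,-0.096],[1,-0.36,-0.32,-0.128,0,0,-0.096],[1,-0.36,-0.32,-0.128,0,0,-0.096],[1,-0.36,-0.32,-0.128,0,0,-0.096],[1,-0.36,-0.32,-0.128,0,0,-0.096],[1,-0.36,-0.32,-0.128,0,0,-0.096],[1,-0.36,-0.32,-0.128,0,0,-0.096],[1,-0.36,-0.32,-0.128,0,0,-0.096]]' 10
python3 - <<'E'
from h import *
p,c=shot('wrist');save(p,'w1.png')
for k in ['lid','case','thumb_pad','ring_box']:
    for r in robot.regions_of(p,k)[:1]:
        print(k,round(r['conf'],2),r['rect'],r['mask'].sum())
        z={'lid':.043,'case':0,'thumb_pad':.026,'ring_box':.042}[k]
        pts=np.argwhere(r['mask'])[:,::-1]
        w=np.array([onz(c,q,z)[:2] for q in pts[::3]],np.float32);print(w.mean(0),cv2.minAreaRect(w))
E
```

```text
t: 2.55
tool_pos: [0.4262, 0.1617, 0.3603]
orientation: [0.003, -3.141, -0.0]
force: [-1.0, 0.0, 0.2]
opening: 0.0004
gripper_force: 0.0
lid 0.83 [268.4, 177.0, 391.5, 243.7] 5558
[0.49334654 0.16445532] ((0.4970480799674988, 0.16551005840301514), (0.19112364947795868, 0.0831330269575119), 78.58043670654297)
case 0.56 [270.5, 155.1, 392.8, 239.6] 6409
[0.4964455  0.16675133] ((0.48236557841300964, 0.1714227795600891), (0.2062736302614212, 0.14368408918380737), 79.28662109375)
thumb_pad 0.57 [328.8, 149.9, 349.6, 188.3] 652
[0.43281382 0.1783967 ] ((0.4352381229400635, 0.1773974746465683), (0.03533608466386795, 0.052722278982400894), 77.17341613769531)
ring_box 0.79 [409.6, 137.5, 458.6, 183.8] 1297
[0.4212187  0.32464877] ((0.4214176833629608, 0.3240446448326111), (0.05997404456138611, 0.05150841549038887), 56.32035827636719)
```

View pics/w1.png

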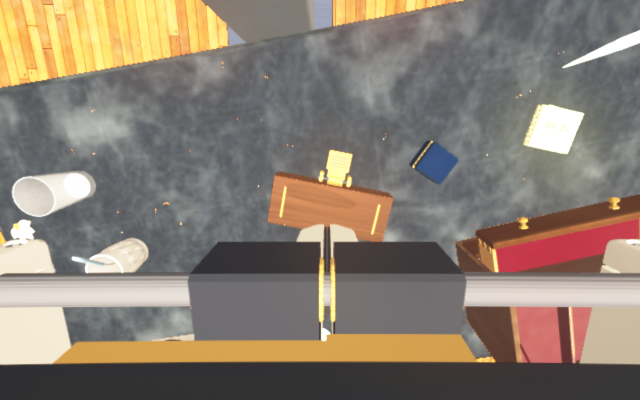

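The wrist view shows the lid's front edge running from (276,174) to (392,196), the brass pad at (339,165) and the ring box at (434,162). I'll fit the case pose to these.

```bash
python3 - <<'E'
from h import *
from scipy.optimize import least_squares
p,c=shot('wrist')
m=robot.regions_of(p,'lid')[0]['mask'].astype(np.uint8)
h=cv2.convexHull(np.argwhere(m)[:,::-1].astype(np.int32))
q=cv2.approxPolyDP(h,5,True)[:,0];print('quad',q.tolist())
for a in [(276,174),(392,196),(268,226)]: print(a,onz(c,a,.043))
for a in [(330,151),(352,154)]: print(a,onz(c,a,.026))
f=np.array([onz(c,(276,174),.043),onz(c,(392,196),.043)])
# front edge right->left
d=f[1]-f[0];print('len',np.hypot(*d[:2]),'yaw',np.arctan2(d[1],d[0])-np.pi/2)
yaw=np.arctan2(d[1],d[0])-np.pi/2
ex=np.array([np.cos(yaw),np.sin(yaw)])
ce=f[:,:2].mean(0)+.039*ex;print('centre',ce,'pad',ce-.079*ex)
for x,y,z in [(-.039,-.095,.043),(-.039,.095,.043),(.039,-.095,.043),(.039,.095,.043),(-.094,-.018,.026),(-.094,.018,.026)]:
    w=[*(ce+x*ex+y*np.array([-ex[1],ex[0]])),z];print((x,y),proj(c,w))
n=cv2.resize(p['frame'][140:250,250:410,::-1],None,fx=5,fy=5,interpolation=cv2.INTER_CUBIC);cv2.imwrite('pics/w1c.png',n)
E
```

```text
Traceback (most recent call last):
IndexError: list index out of range
```

```bash
python3 - <<'E'
from h import *
p,c=shot('wrist')
for a in [(276,174),(392,196),(268,226)]: print(a,onz(c,a,.043))
for a in [(330,151),(352,154)]: print(a,onz(c,a,.026))
f=np.array([onz(c,(276,174),.043),onz(c,(392,196),.043)])
d=f[1]-f[0];print('len',np.hypot(*d[:2]),'yaw',np.arctan2(d[1],d[0])-np.pi/2)
yaw=np.arctan2(d[1],d[0])-np.pi/2
ex=np.array([np.cos(yaw),np.sin(yaw)])
ce=f[:,:2].mean(0)+.039*ex;print('centre',ce,'pad',ce-.079*ex)
for x,y,z in [(-.039,-.095,.043),(-.039,.095,.043),(.039,-.095,.043),(.039,.095,.043),(-.094,-.018,.026),(-.094,.018,.026)]:
    w=[*(ce+x*ex+y*np.array([-ex[1],ex[0]])),z];print((x,y),proj(c,w))
n=cv2.resize(p['frame'][140:250,250:410,::-1],None,fx=5,fy=5,interpolation=cv2.INTER_CUBIC);cv2.imwrite('pics/w1c.png',n)
E
```

```text
(276, 174) [0.4412131  0.08218609 0.043     ]
(392, 196) [0.47627781 0.26297288 0.043     ]
(268, 226) [0.52602823 0.06588344 0.043     ]
(330, 151) [0.4076516 0.1656317 0.026    ]
(352, 154) [0.41236725 0.2002696  0.026     ]
len 0.18415591206998702 yaw -0.19157747462404973
centre [0.49703195 0.16515358] pad [0.41947725 0.1801958 ]
(-0.039, -0.095) [[274.12476984 173.64384116]]
(-0.039, 0.095) [[393.81134271 196.34303697]]
(0.039, -0.095) [[266.86051948 220.80721524]]
(0.039, 0.095) [[382.24165406 241.86552061]]
(-0.094, -0.018) [[329.84903932 146.93282924]]
(-0.094, 0.018) [[352.34179195 151.32310391]]
```

View pics/w1c.png

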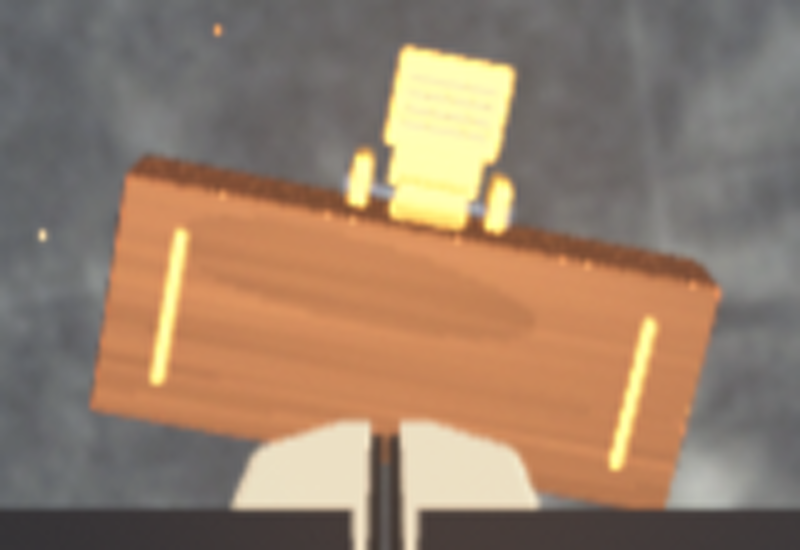

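The crop gives the lid's top corners at full-image (275,175.6), (393.6,198), (268.4,221.6) and (383,241.6), with the pad's front corners at (330.6,149) and (353,153.6). I'll fit those and plan the press.

```bash
cat > fit.py <<'E'
from h import *
from scipy.optimize import least_squares
p,c=shot('wrist')
L=np.array([(-.039,-.095,.043),(-.039,.095,.043),(.039,-.095,.043),(.039,.095,.043),(-.092,-.018,.025),(-.092,.018,.025)])
U=np.array([(275,175.6),(393.6,198),(268.4,221.6),(383,241.6),(330.6,149),(353,153.6)])
def W(v): return R.from_euler('z',v[2]).apply(L)+[v[0],v[1],0]
r=least_squares(lambda v:(proj(c,W(v))-U).ravel(),[.49,.16,-.19]);print(r.x,np.round(r.fun,1))
x,y,a=r.x;ex=np.array([np.cos(a),np.sin(a)])
pad=np.array([x,y])-.081*ex;print('pad',pad)
rel([*pad,.026+.014+.03],down(a+np.pi))
E
python3 fit.py
```

```text
[ 0.49878042  0.16643827 -0.18888775] [-0.  -0.7  1.  -0.8 -0.6  0.4  0.2  1.1 -0.3  0.2 -0.3 -0.1]
pad [0.41922111 0.18164736]
shift [0.0077 0.0212 0.2906] turn [-0.     -0.      0.0601]
```

```bash
python3 -m handwheel '[[1,0.008,0.021,0.1,0,0,0.06],[1,0.008,0.021,0.29,0,0,0.06],[1,0.008,0.021,0.29,0,0,0.06],[1,0.008,0.021,0.29,0,0,0.06],[1,0.008,0.021,0.29,0,0,0.06],[1,0.008,0.021,0.29,0,0,0.06],[1,0.008,0.021,0.29,0,0,0.06]]' && python3 -c "
from h import *
rel([.4192,.1816,.07],down(-.189+np.pi))"
```

```text
t: 3.88
tool_pos: [0.4202, 0.1817, 0.0726]
orientation: [0.296, 3.126, 0.001]
force: [0.6, 0.5, -0.3]
opening: 0.0004
gripper_force: 0.0
shift [ 0.001  -0.0002  0.0025] turn [0.0003 0.0006 0.0001]
```

```bash
python3 -m handwheel '[[1,0,0,0.01,0,0,0],[1,0,0,0.02,0,0,0],[1,0,0,0.028,0,0,0],[1,0,0,0.032,0,0,0],[1,0,0,0.036,0,0,0],[1,0,0,0.039,0,0,0],[1,0,0,0.041,0,0,0],[1,0,0,0.041,0,0,0]]'
```

```text
t: 4.88
tool_pos: [0.4182, 0.1814, 0.0293]
orientation: [-0.296, -3.126, 0.0]
force: [-5.3, 2.1, 3.5]
opening: 0.0005
gripper_force: 2.9
```

```bash
python3 -m handwheel '[[1,0,0,0.001,0,0,0],[1,0,0,0.0015,0,0,0],[1,0,0,0.0015,0,0,0],[1,0,0,-0.03,0,0,0],[1,0,0,-0.08,0,0,0],[1,0,0,-0.14,0,0,0],[1,0,0,-0.2,0,0,0],[1,0,0,-0.26,0,0,0],[1,0,0,-0.3,0,0,0],[1,0,0,-0.3,0,0,0],[-0.5,0,0,-0.3,0,0,0],[-0.5,0,0,-0.3,0,0,0]]'
python3 - <<'E'
from h import *
p,c=shot('wrist');save(p,'w2.png')
for n in ['scene','side']:
    p,c=shot(n);save(p,n+'2.png')
    for k in ['beaker','glass','cake_fork','lid']:
        for r in robot.regions_of(p,k)[:1]: print(n,k,round(r['conf'],2),r['rect'],r['mask'].sum())
a=cv2.imread('pics/w2.png');b=cv2.imread('pics/side2.png')[140:320,220:420]
cv2.imwrite('pics/v2.png',np.hstack([cv2.resize(a,(400,250)),cv2.resize(b,(278,250))]))
E
```

```text
t: 6.38
tool_pos: [0.4184, 0.1811, 0.3277]
orientation: [-0.296, -3.125, 0.002]
force: [-0.2, -0.7, -0.5]
opening: 0.016
gripper_force: 0.0
scene beaker 0.9 [377.7, 230.5, 394.8, 258.8] 458
scene glass 0.59 [354.8, 263.7, 375.8, 296.5] 574
scene cake_fork 0.54 [370.7, 230.7, 384.1, 242.2] 79
scene lid 0.72 [301.8, 143.1, 337.5, 201.4] 1046
side beaker 0.95 [374.1, 240.9, 397.8, 279.6] 748
side glass 0.95 [340.0, 270.9, 365.6, 316.8] 1042
side cake_fork 0.4 [363.3, 232.8, 382.7, 250.8] 62
side lid 0.74 [304.1, 162.1, 337.0, 221.2] 1095
```

View pics/v2.png

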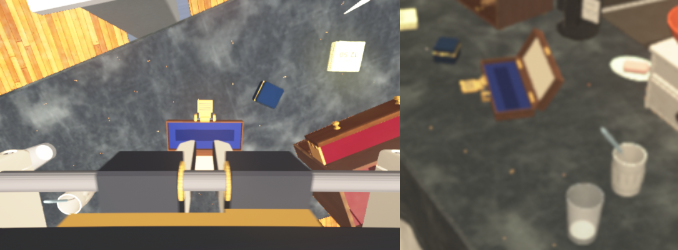

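The picture shows the lid wide open with the blue velvet exposed, and the fork leaning towards the robot. Next I'll look at the beaker from above.

```bash
python3 -m handwheel '[[-0.5,-0.227,-0.324,-0.02,0,0,0],[-0.5,-0.227,-0.324,-0.02,0,0,0],[-0.5,-0.227,-0.324,-0.02,0,0,0],[-0.5,-0.227,-0.324,-0.02,0,0,0],[-0.5,-0.227,-0.324,-0.02,0,0,0],[-0.5,-0.227,-0.324,-0.02,0,0,0],[-0.5,-0.227,-0.324,-0.02,0,0,0],[-0.5,-0.227,-0.324,-0.02,0,0,0],[-0.5,-0.227,-0.324,-0.02,0,0,0]]'
python3 - <<'E'
from h import *
p,c=shot('wrist');save(p,'w3.png')
for k in ['beaker','glass','cake_fork']:
    for r in robot.regions_of(p,k)[:1]: print(k,round(r['conf'],2),r['rect'],r['mask'].sum())
cv2.imwrite('pics/v3.png',cv2.resize(p['frame'][100:300,170:490,::-1],None,fx=2.5,fy=2.5,interpolation=cv2.INTER_CUBIC))
E
```

```text
t: 8.05
tool_pos: [0.581, -0.1787, 0.3496]
orientation: [-0.295, -3.127, -0.001]
force: [0.5, 1.0, -0.8]
opening: 0.0695
gripper_force: 0.0
beaker 0.83 [306.9, 151.9, 346.1, 195.9] 1147
glass 0.78 [235.9, 70.3, 284.9, 117.2] 1817
cake_fork 0.54 [319.3, 136.4, 335.5, 175.1] 264
```

View pics/v3.png

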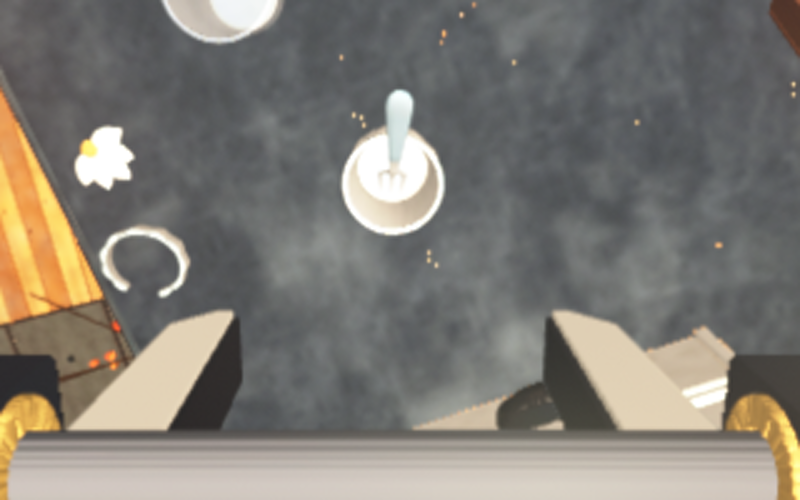

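The crop shows the beaker rim centred at full-image (327,173), the handle end at (330,137) and the tines at (327,172).

```bash
python3 - <<'E'
from h import *
p,c=shot('wrist')
rc=onz(c,(327.2,172.8),.078);he=onz(c,(329.6,137),.138);print('rim',rc,'handle end',he, 'rim l/r',onz(c,(307,173),.078),onz(c,(347.5,173),.078))
# tines tip 153mm along axis, 27deg from upright
for az in np.radians([-40,-30,-20,-10,0,10,20]):
    d=np.array([np.sin(np.radians(27))*np.cos(az),np.sin(np.radians(27))*np.sin(az),-np.cos(np.radians(27))])
    print(round(np.degrees(az)),np.round(he+.153*d,3),proj(c,he+.14*d),proj(c,he+.05*d))
E
```

```text
rim [ 0.58598081 -0.17892855  0.078     ] handle end [ 0.53491339 -0.16645025  0.138     ] rim l/r [ 0.58100478 -0.20663505  0.078     ] [ 0.59154084 -0.15119561  0.078     ]
-40 [ 0.588 -0.211  0.002] [[309.4570397  167.68929668]] [[320.87316952 150.29920041]]
-30 [ 0.595 -0.201  0.002] [[315.79925165 170.50628414]] [[323.6130728  151.53840686]]
-20 [ 0.6   -0.19   0.002] [[322.50459168 172.18781712]] [[326.51947815 152.27953956]]
-10 [ 0.603 -0.179  0.002] [[329.38717445 172.69222068]] [[329.50741691 152.50187544]]
0 [ 0.604 -0.166  0.002] [[336.25774913 172.0069906 ]] [[332.48984107 152.19919756]]
10 [ 0.603 -0.154  0.002] [[342.92723868 170.14887225]] [[335.37983233 151.37992227]]
20 [ 0.6   -0.143  0.002] [[349.21029237 167.16378522]] [[338.09281135 150.06693283]]
```

```bash
python3 - <<'E'
from h import *
az=np.radians(-14);T=np.radians(27)
he=np.array([.5349,-.1665,.138]);d=np.array([np.sin(T)*np.cos(az),np.sin(T)*np.sin(az),-np.cos(T)])
g=he+.024*d;Rt=down(np.pi+az,np.radians(25));z=Rt.as_matrix()[:,2];print(g,z)
rel(g+.005*z-.07*z,Rt);rel(g+.005*z,Rt)
E
```

```text
[ 0.54547212 -0.16913593  0.11661584] [-0.41006469  0.10224061 -0.90630779]
shift [0.0094 0.001  0.1745] turn [-0.004   0.1391  0.0178]
shift [0.039  0.0027 0.238 ] turn [-0.004   0.1391  0.0178]
```

```bash
python3 -m handwheel '[[-0.2,0.009,0.001,0.05,-0.004,0.04,0.018],[-0.2,0.009,0.001,0.1,-0.004,0.09,0.018],[-0.2,0.009,0.001,0.15,-0.004,0.139,0.018],[-0.2,0.009,0.001,0.174,-0.004,0.139,0.018],[-0.2,0.009,0.001,0.174,-0.004,0.139,0.018],[-0.2,0.009,0.001,0.174,-0.004,0.139,0.018]]'
python3 - <<'E'
from h import *
p,c=shot('wrist');cv2.imwrite('pics/v4.png',p['frame'][:,:,::-1])
az=np.radians(-14);T=np.radians(27)
he=np.array([.5349,-.1665,.138]);d=np.array([np.sin(T)*np.cos(az),np.sin(T)*np.sin(az),-np.cos(T)])
g=he+.024*d;Rt=down(np.pi+az,np.radians(25));z=Rt.as_matrix()[:,2]
rel(g+.005*z,Rt);print(proj(c,[he,g,g+.005*z]))
E
```

```text
t: 9.05
tool_pos: [0.5735, -0.1769, 0.1788]
orientation: [-0.333, -2.691, -0.072]
force: [0.0, -0.2, 0.4]
opening: 0.0559
gripper_force: 0.0
shift [0.0005 0.0009 0.0747] turn [-0.      0.0019 -0.0006]
[[328.11509845 192.58566118]
 [328.07117419 212.47333453]
 [328.04483897 210.51007157]]
```

View pics/v4.png

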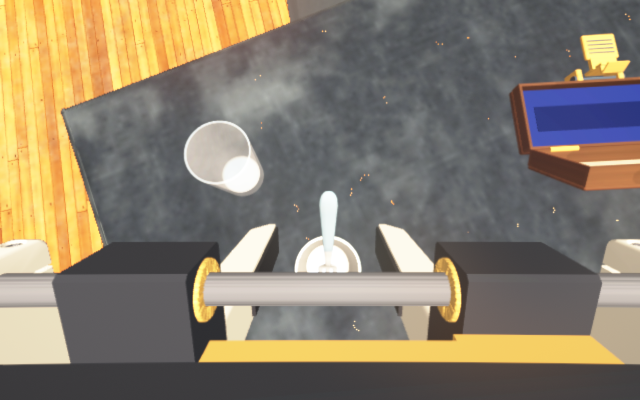

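The handle end is at (329,192), right where my estimate put it. I'll grasp it and pull it out along its axis.

```bash
python3 -m handwheel '[[-0.2,0,0.001,0.03,0,0,0],[-0.2,0,0.001,0.06,0,0,0],[-0.2,0,0.001,0.074,0,0,0],[-0.2,0,0.001,0.074,0,0,0],[1,0,0.001,0.074,0,0,0],[1,0,0.001,0.074,0,0,0],[1,0,0.001,0.074,0,0,0],[1,0,0.001,0.074,0,0,0]]' 20
```

```text
t: 10.1
tool_pos: [0.5425, -0.1683, 0.1087]
orientation: [-0.332, -2.687, -0.074]
force: [0.2, 1.5, -0.0]
opening: 0.0202
gripper_force: 0.0
```

```bash
python3 -m handwheel '[[1,0.012,0,-0.01,0,0,0],[1,0.032,0,-0.025,0,0,0],[1,0.055,0,-0.043,0,0,0],[1,0.08,0,-0.063,0,0,0],[1,0.107,0,-0.084,0,0,0],[1,0.135,0,-0.106,0,0,0],[1,0.142,0,-0.111,0,0,0],[1,0.142,0,-0.111,0,0,0]]'
python3 - <<'E'
from h import *
p,c=shot('wrist');save(p,'w5.png')
p2,c2=shot('side')
for k in ['cake_fork','beaker','glass']:
    for r in robot.regions_of(p2,k)[:1]: print(k,round(r['conf'],2),r['rect'])
cv2.imwrite('pics/v5.png',np.hstack([cv2.resize(p['frame'][:,:,::-1],(400,250)),cv2.resize(p2['frame'][140:320,240:500,::-1],(361,250))]))
s=robot.read_state()
# lay: grip point 24mm from handle end -> 53mm behind fork middle
z=0
for fin in (38,):
    az=np.radians(-14);Rt=down(np.pi+az,np.radians(25-63));zz=Rt.as_matrix()[:,2]
    g=np.array([.415,-.07,.075]);rel(g+.005*zz,Rt,s);print(zz)
E
```

```text
t: 11.1
tool_pos: [0.4633, -0.1484, 0.2695]
orientation: [-0.333, -2.688, -0.073]
force: [0.8, -0.2, -0.4]
opening: 0.0125
gripper_force: 20.0
cake_fork 0.51 [342.9, 191.5, 351.4, 203.3]
beaker 0.58 [373.6, 239.3, 397.3, 281.6]
glass 0.86 [341.4, 270.8, 366.5, 316.2]
shift [-0.0272  0.0641  0.2046] turn [ 0.     -0.3509 -0.0006]
[ 0.5973737  -0.14894199 -0.78801075]
```

View pics/v5.png

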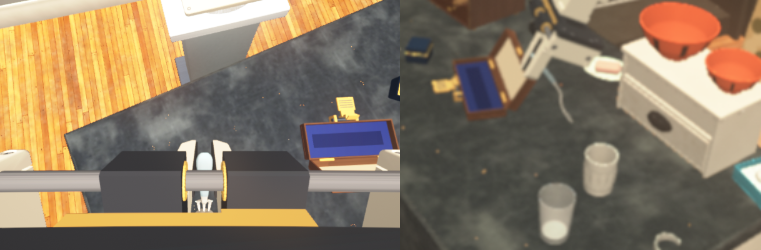

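Both views show the fork held and clear of the beaker, but the fingers closed late, so I need its actual pose in the hand. I'll measure that numerically.

```bash
cat > inhand.py <<'E'
from h import *
from scipy.optimize import least_squares
s=robot.read_state();Rt=R.from_rotvec(s['orientation']);t0=s['tool_pos']
obs=[]
for n in ['wrist','side','scene']:
    p,c=shot(n);fr=robot.regions_of(p,'cake_fork')
    for r in fr[:2]:
        m=r['mask'];print(n,round(r['conf'],2),np.round(r['rect']),m.sum())
    if fr:
        pts=np.argwhere(fr[0]['mask'])[:,::-1].astype(float)
        ce=pts.mean(0);u=np.linalg.svd(pts-ce,full_matrices=False)[2][0];q=(pts-ce)@u
        e=[ce+u*q.min(),ce+u*q.max()];obs.append((n,c,e));print(np.round(e,1))
for sgn in np.radians([-90,-75,-60,-52,-40,-25,-10]):
  d=np.array([np.sin(sgn),0,np.cos(sgn)])
  for off in (.024,.05):
    A=t0+Rt.apply(np.array([0,0,-.005])-off*d);B=t0+Rt.apply(np.array([0,0,-.005])+(.153-off)*d)
    print(round(np.degrees(sgn)),off,[ (n,np.round(proj(c,[A,B])).tolist()) for n,c,e in obs])
E
python3 inhand.py
```

```text
wrist 0.97 [312. 242. 340. 337.] 1093
wrist 0.48 [540. 155. 576. 195.] 947
[[326.7 244. ]
 [326.1 337. ]]
side 0.2 [243. 165. 264. 190.] 353
[[244.3 185.4]
 [262.  168. ]]
scene 0.43 [347. 201. 370. 229.] 83
[[351.6 195.4]
 [369.6 224.6]]
-90 0.024 [('wrist', [[327.0, 211.0], [327.0, 451.0]]), ('side', [[324.0, 183.0], [386.0, 203.0]]), ('scene', [[341.0, 201.0], [390.0, 207.0]])]
-90 0.05 [('wrist', [[327.0, 159.0], [327.0, 416.0]]), ('side', [[313.0, 180.0], [376.0, 200.0]]), ('scene', [[332.0, 200.0], [382.0, 206.0]])]
-75 0.024 [('wrist', [[327.0, 216.0], [327.0, 397.0]]), ('side', [[326.0, 181.0], [377.0, 214.0]]), ('scene', [[342.0, 199.0], [382.0, 215.0]])]
-75 0.05 [('wrist', [[327.0, 166.0], [327.0, 375.0]]), ('side', [[317.0, 175.0], [369.0, 209.0]]), ('scene', [[335.0, 196.0], [376.0, 213.0]])]
-60 0.024 [('wrist', [[327.0, 225.0], [327.0, 349.0]]), ('side', [[328.0, 179.0], [365.0, 223.0]]), ('scene', [[344.0, 198.0], [372.0, 222.0]])]
-60 0.05 [('wrist', [[327.0, 183.0], [327.0, 336.0]]), ('side', [[321.0, 171.0], [359.0, 216.0]]), ('scene', [[339.0, 193.0], [368.0, 218.
[... 461 characters left out ...]
[327.0, 220.0], [327.0, 289.0]]), ('side', [[329.0, 167.0], [345.0, 223.0]]), ('scene', [[345.0, 190.0], [356.0, 224.0]])]
-25 0.024 [('wrist', [[327.0, 255.0], [327.0, 255.0]]), ('side', [[335.0, 177.0], [332.0, 234.0]]), ('scene', [[350.0, 196.0], [345.0, 233.0]])]
-25 0.05 [('wrist', [[327.0, 256.0], [327.0, 255.0]]), ('side', [[335.0, 166.0], [333.0, 225.0]]), ('scene', [[351.0, 188.0], [346.0, 227.0]])]
-10 0.024 [('wrist', [[327.0, 270.0], [327.0, 219.0]]), ('side', [[338.0, 177.0], [318.0, 234.0]]), ('scene', [[352.0, 195.0], [334.0, 235.0]])]
-10 0.05 [('wrist', [[327.0, 293.0], [327.0, 223.0]]), ('side', [[342.0, 166.0], [321.0, 225.0]]), ('scene', [[356.0, 188.0], [337.0, 229.0]])]
```

```bash
python3 - <<'E'
from h import *
az=np.radians(-14);Rt=down(np.pi+az,np.radians(-28));zz=Rt.as_matrix()[:,2]
for h in (.10,.025):
    g=np.array([.395,-.07,h]);rel(g+.005*zz,Rt)
E
```

```text
shift [0.0016 0.0593 0.1922] turn [ 0.     -0.2947 -0.0006]
shift [-0.0302  0.0593  0.2601] turn [ 0.     -0.2947 -0.0006]
```

```bash
python3 -m handwheel '[[1,0,0.02,0.03,0,-0.055,0],[1,0,0.04,0.07,0,-0.11,0],[1,0,0.059,0.11,0,-0.165,0],[1,0.002,0.059,0.15,0,-0.22,0],[1,0.002,0.059,0.18,0,-0.275,0],[1,0.002,0.059,0.192,0,-0.295,0],[1,-0.01,0.059,0.216,0,-0.295,0],[1,-0.022,0.059,0.243,0,-0.295,0],[1,-0.022,0.059,0.243,0,-0.295,0],[1,-0.022,0.059,0.243,0,-0.295,0]]'
python3 - <<'E'
from h import *
az=np.radians(-14);Rt=down(np.pi+az,np.radians(-28));zz=Rt.as_matrix()[:,2]
g=np.array([.395,-.07,.025]);rel(g+.005*zz,Rt)
E
```

```text
t: 12.9
tool_pos: [0.4198, -0.0738, 0.1421]
orientation: [0.331, 2.673, -0.078]
force: [0.4, -0.8, -0.4]
opening: 0.0126
gripper_force: 20.0
shift [ 0.0734 -0.0022  0.0995] turn [-0.0008 -0.012  -0.0005]
```

```bash
python3 -m handwheel '[[1,0.025,-0.002,0.04,0,-0.012,0],[1,0.05,-0.002,0.07,0,-0.012,0],[1,0.05,-0.002,0.07,0,-0.012,0],[1,0.05,-0.002,0.07,0,-0.012,0],[1,0.05,-0.002,0.07,0,-0.012,0]]'
python3 - <<'E'
from h import *
az=np.radians(-14);Rt=down(np.pi+az,np.radians(-28));zz=Rt.as_matrix()[:,2]
g=np.array([.395,-.07,.025]);rel(g+.005*zz,Rt)
E
```

```text
t: 13.52
tool_pos: [0.4202, -0.0742, 0.1424]
orientation: [0.331, 2.672, -0.08]
force: [-1.1, -0.1, -0.8]
opening: 0.0126
gripper_force: 20.0
shift [ 0.074  -0.0018  0.0995] turn [-0.0011 -0.0116 -0.0005]
```

```bash
python3 -c "
from h import *
s=robot.read_state();print(np.round(s['q'],3),np.round(s['joint_torque'],1))"
```

```text
[-0.321 -0.892  2.497  0.034  1.086 -1.654] [  0.  -12.  -52.6   0.2  -3.   -0. ]
```

```bash
python3 - <<'E'
from h import *
az=np.radians(-14);Rt=down(np.pi+az,np.radians(-28));zz=Rt.as_matrix()[:,2]
for h in (.10,.027):
    g=np.array([.485,-.075,h]);rel(g+.005*zz,Rt)
E
```

```text
shift [-0.0384  0.0152  0.0707] turn [-0.0011 -0.0116 -0.0005]
shift [-0.0065  0.0154  0.1363] turn [-0.0011 -0.0116 -0.0005]
```

```bash
python3 -m handwheel '[[1,-0.038,0.015,0.071,0,-0.012,0],[1,-0.038,0.015,0.071,0,-0.012,0],[1,-0.038,0.015,0.071,0,-0.012,0],[1,-0.038,0.015,0.071,0,-0.012,0],[1,-0.038,0.015,0.071,0,-0.012,0]]'
python3 - <<'E'
from h import *
az=np.radians(-14);Rt=down(np.pi+az,np.radians(-28));zz=Rt.as_matrix()[:,2]
print(np.round(robot.read_state()['q'],2))
g=np.array([.485,-.075,.027]);rel(g+.005*zz,Rt)
E
python3 inhand.py | head -8
```

```text
t: 14.15
tool_pos: [0.4874, -0.0761, 0.0965]
orientation: [0.327, 2.632, -0.085]
force: [0.2, -0.2, 1.0]
opening: 0.0124
gripper_force: 20.0
[-0.26 -0.56  2.41  0.01  0.79 -1.59]
shift [0.0351 0.0006 0.0651] turn [-0.0012  0.0011 -0.0005]
wrist 0.84 [313. 247. 343. 322.] 811
[[326.6 247. ]
 [326.7 321. ]]
side 0.61 [333. 224. 381. 237.] 126
[[334.1 224.4]
 [376.9 232.4]]
scene 0.67 [357. 262. 375. 299.] 606
[[366.5 262.8]
```

```bash
python3 -m handwheel '[[1,0.01,0,0.018,0,0,0],[1,0.02,0,0.036,0,0,0],[1,0.028,0,0.052,0,0,0],[1,0.033,0,0.061,0,0,0],[1,0.0355,0,0.066,0,0,0],[1,0.0355,0,0.066,0,0,0],[0.5,0.0355,0,0.066,0,0,0],[0.5,0.0355,0,0.066,0,0,0],[0.4,0.0355,0,0.066,0,0,0],[0.3,0.0355,0,0.066,0,0,0]]'
```

```text
t: 15.7
tool_pos: [0.4869, -0.0759, 0.0204]
orientation: [0.327, 2.634, -0.085]
force: [0.3, -0.2, 0.3]
opening: 0.0313
gripper_force: 0.0
```

```bash
python3 -m handwheel '[[0.2,0,0,-0.02,0,0,0],[0,-0.01,0,-0.05,0,0,0],[0,-0.05,0,-0.10,0,0.05,0],[0,-0.08,0,-0.15,0,0.1,0],[0,-0.1,0,-0.19,0,0.155,0],[0,-0.13,0,-0.24,0,0.155,0],[0,-0.13,0,-0.24,0,0.155,0],[0,-0.13,0,-0.24,0,0.155,0],[0,-0.13,0,-0.24,0,0.155,0]]'
python3 - <<'E'
from h import *
p,c=shot('wrist');save(p,'w6.png')
for r in robot.regions_of(p,'cake_fork')[:2]:
    pts=np.argwhere(r['mask'])[:,::-1].astype(float);print(round(r['conf'],2),r['rect'],len(pts))
    w=np.array([onz(c,q,.006)[:2] for q in pts],np.float32);print(cv2.minAreaRect(w))
cv2.imwrite('pics/v6.png',p['frame'][:,:,::-1])
E
```

```text
t: 16.82
tool_pos: [0.4877, -0.0755, 0.2915]
orientation: [0.388, 3.117, -0.004]
force: [-0.1, -0.3, -0.0]
opening: 0.0463
gripper_force: 0.0
0.56 [321.7, 147.0, 335.1, 250.4] 780
((0.5367450714111328, -0.08841878175735474), (0.01810625195503235, 0.1492346078157425), 75.53076171875)
```

View pics/v6.png

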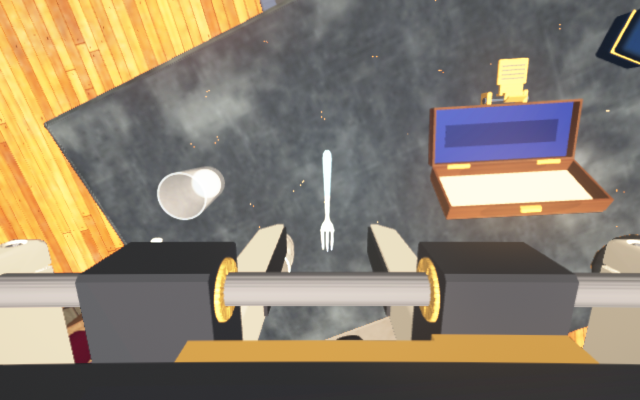

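The picture shows the fork flat on the counter, from the handle end at (327,150) to the tines at (327,250), with the case open and empty. Next I'll regrasp it across the middle.

```bash
python3 - <<'E'
from h import *
print(np.round(robot.read_state()['q'],2))
rel([.537,-.0885,.0165],down(np.pi-np.radians(14.5)))
E
```

```text
[-0.26 -0.18  1.69 -0.    1.63 -1.58]
shift [-5.070e-02  1.000e-04  2.754e-01] turn [-0.0007  0.0003  0.0018]
```

```bash
python3 -m handwheel '[[0,-0.051,0,0.06,0,0,0],[0,-0.051,0,0.12,0,0,0],[0,-0.051,0,0.18,0,0,0],[0,-0.051,0,0.23,0,0,0],[0,-0.051,0,0.26,0,0,0],[0,-0.051,0,0.275,0,0,0],[0,-0.051,0,0.275,0,0,0],[0,-0.051,0,0.275,0,0,0],[1,-0.051,0,0.275,0,0,0],[1,-0.051,0,0.275,0,0,0],[1,-0.051,0,0.275,0,0,0],[1,-0.051,0,0.275,0,0,0],[1,-0.051,0,0.275,0,0,0],[1,-0.051,0,0.275,0,0,0]]' 20
```

```text
t: 18.68
tool_pos: [0.5387, -0.089, 0.0183]
orientation: [0.387, 3.115, -0.004]
force: [-0.2, 0.7, 1.2]
opening: 0.0149
gripper_force: 17.6
```

```bash
python3 -m handwheel '[[1,0,0,-0.03,0,0,0],[1,0,0,-0.08,0,0,0],[1,0,0,-0.14,0,0,0],[1,0,0,-0.18,0,0,0.05],[1,0,0,-0.18,0,0,0.1]]'
python3 - <<'E'
from h import *
p,c=shot('wrist')
for r in robot.regions_of(p,'cake_fork')[:1]:
    print(r['conf'],r['rect'],r['mask'].sum())
a=-.189
rel([.4988,.1664,.18],down(np.pi-np.radians(14.5)+np.radians(14.5)+a-np.pi/2))
E
```

```text
t: 19.3
tool_pos: [0.5408, -0.0891, 0.2033]
orientation: [0.875, 3.006, -0.003]
force: [-0.2, -0.3, -0.9]
opening: 0.0148
gripper_force: 17.2
0.75 [311.0, 98.7, 344.1, 338.2] 3521
shift [0.17   0.1942 0.0181] turn [0.0007 0.0016 0.3808]
```

```bash
python3 -m handwheel '[[1,0.04,0.05,0.018,0,0,0.05],[1,0.08,0.09,0.018,0,0,0.1],[1,0.12,0.13,0.018,0,0,0.15],[1,0.15,0.17,0.018,0,0,0.2],[1,0.17,0.194,0.018,0,0,0.25],[1,0.17,0.194,0.018,0,0,0.3],[1,0.17,0.194,0.018,0,0,0.35],[1,0.17,0.194,0.018,0,0,0.381],[1,0.17,0.194,0.018,0,0,0.381],[1,0.17,0.194,0.018,0,0,0.381],[1,0.17,0.194,0.018,0,0,0.381]]'
python3 - <<'E'
from h import *
s=robot.read_state();p,c=shot('wrist');save(p,'w7.png')
R0=R.from_rotvec(s['orientation'])
for r in robot.regions_of(p,'cake_fork')[:1]:
    m=r['mask'];print(r['conf'],r['rect'],m.sum())
    ys,xs=np.nonzero(m)
    for y in (ys.min(),ys.max()):
        w=onz(c,(xs[ys==y].mean(),y),s['tool_pos'][2]-.012);print('end in tool frame',np.round(R0.inv().apply(w-s['tool_pos']),4))
# case check: masks
a=-.189
rel([.4988,.1664,.0283],down(np.pi/2+a))
L=np.array([(-.036,-.092,.021),(-.036,.092,.021),(.036,-.092,.021),(.036,.092,.021),(-.092,-.018,.025),(-.092,.018,.025)])
print(np.round(proj(c,R.from_euler('z',a).apply(L)+[.4988,.1664,0])))
E
```

```text
t: 20.78
tool_pos: [0.4976, 0.1661, 0.1792]
orientation: [2.415, 2.004, -0.001]
force: [0.4, -0.5, -0.1]
opening: 0.0148
gripper_force: 17.2
0.76 [310.0, 99.8, 343.5, 338.0] 3729
end in tool frame [ 0.0762 -0.002   0.0118]
end in tool frame [-0.0651 -0.0005  0.0122]
shift [0.0009 0.0006 0.1511] turn [0.0009 0.0008 0.0008]
[[296. 266.]
 [291.  90.]
 [361. 266.]
 [367.  90.]
 [239. 202.]
 [237. 168.]]
```

View pics/w7.png

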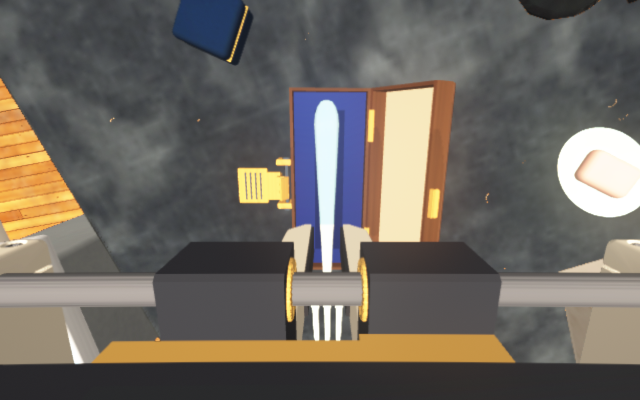

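The view shows the fork over the blue tray between the walls at x 293 and 366, with the pad at (262,185). This matches the case model within 2 px, so I'll lower and release.

```bash
python3 -m handwheel '[[1,0.001,0.0005,0.05,0,0,0],[1,0.001,0.0005,0.1,0,0,0],[1,0.001,0.0005,0.125,0,0,0],[1,0.001,0.0005,0.14,0,0,0],[1,0.001,0.0005,0.147,0,0,0],[1,0.001,0.0005,0.15,0,0,0],[1,0.001,0.0005,0.15,0,0,0],[1,0.001,0.0005,0.15,0,0,0]]'
```

```text
t: 21.88
tool_pos: [0.4995, 0.1668, 0.0304]
orientation: [2.416, 2.001, 0.002]
force: [-0.5, 0.2, -0.5]
opening: 0.0148
gripper_force: 17.2
```

```bash
python3 -m handwheel '[[1,0,0,0.0015,0,0,0],[1,0,0,0.0015,0,0,0],[0.44,0,0,0.0015,0,0,0],[0.44,0,0,0.0015,0,0,0],[0.44,0,0,0.0015,0,0,0],[0.44,0,0,-0.02,0,0,0],[0.44,0,0,-0.05,0,0,0],[0.44,0,0,-0.1,0,0,0],[0.44,0,0,-0.16,0,0,0],[0.44,0,0,-0.2,0,0,0],[0.44,0,0,-0.2,0,0,0],[0.44,0,0,-0.2,0,0,0]]'
python3 - <<'E'
from h import *
s=robot.read_state();p,c=shot('wrist')
C=np.array([.4988,.1664,0]);Ri=R.from_euler('z',.189)
for k in ['cake_fork','lid']:
  for r in robot.regions_of(p,k)[:1]:
    pts=np.argwhere(r['mask'])[:,::-1];print(k,r['conf'],np.round(r['rect']))
    w=np.array([onz(c,q,.016 if k!='lid' else .06) for q in pts[::2]]);l=Ri.apply(w-C);print(np.round(l.min(0),3),np.round(l.max(0),3))
E
```

```text
t: 23.38
tool_pos: [0.4979, 0.1671, 0.2286]
orientation: [2.417, 2.001, -0.002]
force: [-0.0, -0.3, -0.9]
opening: 0.0261
gripper_force: 0.0
cake_fork 0.66 [320. 107. 338. 230.]
[-0.01  -0.072  0.016] [0.008 0.077 0.016]
lid 0.73 [360.  88. 431. 245.]
[ 0.034 -0.067  0.06 ] [0.102 0.097 0.06 ]
```

The fork is down in the case and let go (local y from -72 to +77 mm). Next I'll turn the closed hand and bring it behind the lid.

```bash
cat >> h.py <<'E'
A=-.189
def lid(X,Z): # front-bottom edge of fingertips, rel. hinge (mm) -> TCP world
    x=.039+X/1000+.0075
    return [.4988+x*np.cos(A),.1664+x*np.sin(A),.021+Z/1000+.014]
E
python3 -c "
from h import *
rel(lid(80,100),down(np.pi+A))"
```

```text
shift [-1.000e-04  1.281e-01  9.240e-02] turn [-0.001   0.0009 -0.4996]
```

```bash
python3 -m handwheel '[[1,0,0.03,0,0,0,-0.05],[1,0,0.06,0,0,0,-0.1],[1,0,0.09,0,0,0,-0.16],[1,0,0.128,0,0,0,-0.22],[1,0,0.128,0,0,0,-0.28],[1,0,0.128,0,0,0,-0.34],[1,0,0.128,0,0,0,-0.4],[1,0,0.128,0,0,0,-0.46],[1,0,0.128,0.03,0,0,-0.5],[1,0,0.128,0.07,0,0,-0.5],[1,0,0.128,0.092,0,0,-0.5],[1,0,0.128,0.092,0,0,-0.5],[1,0,0.128,0.092,0,0,-0.5]]'
python3 - <<'E'
from h import *
for w in [(80,28),(58,28),(41,45),(29,55),(16.5,63.7),(5,65.6),(-12,64.7),(-28,59.4),(-45,51.5),(-59,38.5),(-63,31.1),(-68,22)]:
    print(w,end=' ');rel(lid(*w),down(np.pi+A))
p,c=shot('wrist')
for r in robot.regions_of(p,'cake_fork')[:1]: print(r['conf'],r['rect'])
E
```

```text
t: 25.15
tool_pos: [0.6245, 0.1431, 0.1383]
orientation: [0.294, 3.125, -0.004]
force: [0.8, 0.7, 0.0]
opening: 0.0007
gripper_force: 0.0
(80, 28) shift [ 0.0015 -0.0005  0.0753] turn [-0.0008  0.001   0.0004]
(58, 28) shift [ 0.0235 -0.0005  0.0752] turn [-0.0008  0.001   0.0004]
(41, 45) shift [ 0.0405 -0.0005  0.0582] turn [-0.0008  0.001   0.0004]
(29, 55) shift [ 0.0525 -0.0005  0.0481] turn [-0.0008  0.001   0.0004]
(16.5, 63.7) shift [ 0.0649 -0.0005  0.0394] turn [-0.0008  0.001   0.0004]
(5, 65.6) shift [ 0.0764 -0.0005  0.0374] turn [-0.0008  0.001   0.0004]
(-12, 64.7) shift [ 0.0934 -0.0005  0.0383] turn [-0.0008  0.001   0.0004]
(-28, 59.4) shift [ 0.1094 -0.0005  0.0436] turn [-0.0008  0.001   0.0004]
(-45, 51.5) shift [ 0.1265 -0.0004  0.0514] turn [-0.0008  0.001   0.0004]
(-59, 38.5) shift [ 0.1405 -0.0004  0.0644] turn [-0.0008  0.001   0.0004]
(-63, 31.1) shift [ 0.1445 -0.0004  0.0717] turn [-0.0008  0.001   0.0004]
(-68, 22) shift [ 0.1496 -0.0003  0.0808] turn [-0.0008  0.001   0.0004]
0.84 [233.2, 28.7, 423.1, 56.7]
```

```bash
python3 -m handwheel '[[1,0.0015,0,0.04,0,0,0],[1,0.0015,0,0.075,0,0,0],[1,0.0015,0,0.075,0,0,0],[1,0.0235,0,0.075,0,0,0],[1,0.032,0,0.067,0,0,0],[1,0.0405,0,0.058,0,0,0],[1,0.0525,0,0.048,0,0,0],[1,0.065,0,0.039,0,0,0],[1,0.0765,0,0.0375,0,0,0],[1,0.085,0,0.0378,0,0,0],[1,0.0935,0,0.038,0,0,0],[1,0.1015,0,0.041,0,0,0],[1,0.1095,0,0.0435,0,0,0],[1,0.118,0,0.0475,0,0,0],[1,0.1265,0,0.0515,0,0,0],[1,0.1265,0,0.0515,0,0,0]]'
python3 - <<'E'
from h import *
p,c=shot('wrist')
for k in ['lid','case','cake_fork']:
  for r in robot.regions_of(p,k)[:1]: print(k,r['conf'],np.round(r['rect']),r['mask'].sum())
L=[]
for th in np.radians([120,60,40,32,25]):
    P=[]
    for y in (-.095,.095): 
        x=.039-.078*np.cos(th)+.022*np.sin(th);z=.021+.078*np.sin(th)+.022*np.cos(th)
        P.append(R.from_euler('z',A).apply([x,y,z])+[.4988,.1664,0])
    print(round(np.degrees(th)),np.round(proj(c,P)).tolist())
for w in [(-59,38.5),(-63,31.1),(-68,22)]:
    print(w,end=' ');rel(lid(*w),down(np.pi+A))
E
```

```text
t: 27.25
tool_pos: [0.4989, 0.1666, 0.0852]
orientation: [0.294, 3.127, -0.005]
force: [0.3, 0.5, 1.1]
opening: 0.0006
gripper_force: 0.7
lid 0.9 [153. 180. 500. 272.] 20095
case 0.92 [153.  84. 499. 269.] 31016
cake_fork 0.55 [155.  79. 499. 274.] 31294
120 [[176.0, 389.0], [478.0, 390.0]]
60 [[137.0, 298.0], [517.0, 300.0]]
40 [[143.0, 241.0], [511.0, 242.0]]
32 [[148.0, 221.0], [506.0, 221.0]]
25 [[154.0, 205.0], [501.0, 205.0]]
(-59, 38.5) shift [ 0.014  -0.0003  0.0126] turn [-0.0008  0.0009  0.0004]
(-63, 31.1) shift [ 0.018  -0.0003  0.02  ] turn [-0.0008  0.0009  0.0004]
(-68, 22) shift [ 0.023  -0.0002  0.0291] turn [-0.0008  0.0009  0.0004]
```

The lid is down to about 27 degrees under the fingers. I'll continue and press gradually.

```bash
python3 -m handwheel '[[1,0.007,0,0.006,0,0,0],[1,0.014,0,0.0125,0,0,0],[1,0.018,0,0.02,0,0,0],[1,0.021,0,0.025,0,0,0],[1,0.023,0,0.028,0,0,0],[1,0.023,0,0.030,0,0,0],[1,0.023,0,0.030,0,0,0]]'
```

```text
t: 28.32
tool_pos: [0.4772, 0.171, 0.0561]
orientation: [0.294, 3.126, -0.004]
force: [-4.9, 0.3, 10.8]
opening: 0.0002
gripper_force: 5.3
```

```bash
python3 -m handwheel '[[1,0,0,0.001,0,0,0],[1,0,0,0.002,0,0,0],[1,0,0,0.002,0,0,0]]'
```

```text
t: 28.7
tool_pos: [0.477, 0.1711, 0.055]
orientation: [0.294, 3.127, -0.004]
force: [-9.4, -1.0, 20.8]
opening: 0.0004
gripper_force: 10.3
```

```bash
python3 -m handwheel '[[1,0,0,-0.005,0,0,0],[1,0,0,-0.02,0,0,0],[1,0,0,-0.07,0,0,0],[1,0,0,-0.13,0,0,0],[1,0,0,-0.19,0,0,0],[1,0,0,-0.25,0,0,0],[1,0,0,-0.25,0,0,0],[1,0,0,-0.25,0,0,0]]'
python3 - <<'E'
from h import *
L=np.array([(-.039,-.095,.043),(-.039,.095,.043),(.039,-.095,.043),(.039,.095,.043)])
for n in ['wrist','scene','side']:
    p,c=shot(n)
    print(n,'shut model',np.round(proj(c,R.from_euler('z',A).apply(L)+[.4988,.1664,0])).tolist())
    for k in ['lid','cake_fork','beaker','glass','ring_box']:
        for r in robot.regions_of(p,k)[:1]:
            h=cv2.convexHull(np.argwhere(r['mask'])[:,::-1].astype(np.int32))
            print(k,round(r['conf'],2),np.round(r['rect']).tolist(),cv2.approxPolyDP(h,4,True)[:,0].tolist() if k=='lid' else '')
E
```

```text
t: 29.7
tool_pos: [0.4767, 0.1714, 0.3035]
orientation: [0.294, 3.126, -0.005]
force: [-0.2, -0.4, -0.6]
opening: 0.0005
gripper_force: 0.0
wrist shut model [[256.0, 158.0], [398.0, 158.0], [259.0, 214.0], [395.0, 214.0]]
lid 0.55 [258.0, 155.0, 397.0, 216.0] [[397, 160], [391, 214], [260, 212], [259, 157]]
beaker 0.93 [77.0, 256.0, 140.0, 316.0] 
glass 0.78 [2.0, 197.0, 69.0, 245.0] 
ring_box 0.72 [409.0, 82.0, 465.0, 128.0] 
scene shut model [[299.0, 203.0], [282.0, 163.0], [322.0, 197.0], [304.0, 158.0]]
lid 0.65 [282.0, 156.0, 322.0, 206.0] [[322, 201], [299, 207], [283, 164], [304, 160]]
beaker 0.87 [375.0, 231.0, 393.0, 260.0] 
glass 0.72 [353.0, 263.0, 374.0, 299.0] 
ring_box 0.77 [252.0, 154.0, 271.0, 174.0] 
side shut model [[287.0, 215.0], [276.0, 177.0], [316.0, 212.0], [302.0, 174.0]]
lid 0.81 [278.0, 175.0, 315.0, 221.0] [[315, 218], [289, 219], [280, 176], [302, 176]]
beaker 0.77 [372.0, 240.0, 395.0, 279.0] 
glass 0.87 [341.0, 277.0, 367.0, 317.0] 
ring_box 0.29 [341.0, 272.0, 367.0, 317.0]
```

The lid matches the shut model a second after release, so it is latched. The beaker, glass and ring box are where they started.

```bash
python3 -c "
from plant import robot
print(robot.close_job())"
```

```text
the job is handed in; nothing more can be done
None
```

The job is handed in at about 30 s, with no verdict returned: the fork lies in the case, the lid was still shut about a second after I let go (about 20 N wrist force at most on the case), and the beaker, glass and ring box appear undisturbed.

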